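# Latch the pawl, cock a belt tensioner and hold it

## Robot

A 7-joint arm with a two-finger parallel gripper is mounted at the origin on a cart in front of the work surface, level with it; the furniture and walls round the work are solid. World frame = base frame: x ahead of the robot, y to its left, z up, the work surface at z = 0. Lengths are in m, angles in rad, forces in N, time in s.
With the tool pointing down it reaches from about 0.425 to 1.025 m from the base axis. Payload 9.4 kg.
Tool frame: the origin (TCP) lies midway between the tips of the shut fingers; the grasp point (between the pads) lies 19 mm behind it (manip.pinch_z is the distance from the TCP to the grasp point, in m); z points along the fingers, y is the direction in which the jaws open and shut (so a half turn about z gives the same grasp; the last joint's range is limited). The gripper opens to 93 mm and grips with 3 to 60 N. Pads are 15 mm wide; open, the fingers measure 128 mm over their backs; the gripper's body (75 mm by 188 mm) begins 65 mm behind the grasp point.
Start: joints at [1.052, 0.599, -0.003, 1.599, 0.002, 0.943, -0.08], TCP at [0.31, -0.655, 0.19] pointing down, gripper open.
Joint ranges: [-2.57, 2.57], [-0.35, 1.97], [-1.29, 1.29], [0.11, 2.56], [-1.05, 4.19], [0.11, 1.86], [-2.63, 2.63]. Speed limits (rad/s): [2.22, 2.22, 3.01, 3.01, 3.14, 3.14, 3.14].

## Interface

Orientations are given as a unit quaternion [x, y, z, w].
In Python, from bench import manip gives the robot as it stands.
- The arm moves only by the tool move_arm, never from a script. Its argument "targets" is a list of rows, each a list of 3 entries, a list of its own where there are three numbers: the opening, from -1 (shut) to 1 (fully open), then the shift along the world's x, y, z normalised to -1 to 1, where 1 is 15 cm, then the turn, a rotation vector about the world's x, y, z normalised to -1 to 1, where 1 is 0.1 rad. A call has exactly 8 rows; each row shifts and turns the commanded pose from where the row before left it; what a row does not reach is not made up. A row lasts 1/12 s, in which the tool goes at most 41.7 mm and 7.16 degrees, less where a joint would pass 70% of its speed; a pose out of reach is approached as far as the arm can. A call with a number of a shift or a turn outside -1 to 1 is refused whole. A call with a gripper value outside its range is refused whole. The fingers move at their own pace and stop on an object; the grip force is fixed at half the most. Time passes only in rows, so rows that do not move let the fingers close, or fill a call up. It gives the time, the measured TCP pose, the force and the opening at its end, in the units of the state.
- manip.get_state(): the state, without advancing time (a new reading comes with each control period).
- manip.snapshot(name): name is "scene" or "side" or "wrist"; returns the picture (384x512x3 uint8, red, green, blue); there is no depth.
- manip.camera_params(name): a dict with "fx", "fy", "cx", "cy" (pixels), "k1" (the pictures are not rectified: a ray, as slopes to the right and down, at radius r is drawn at 1 + k1 r^2 times it, then the intrinsics apply), "cam_to_world" (4x4, takes a point from camera to world coordinates); the wrist camera has in their place "T_tool_cam" (4x4, takes a point from camera to tool coordinates, whose origin is the TCP and whose axes are the flange's). Camera axes: x right, y down, z forward; pixel columns grow to the right and rows downward; lengths in m; the calibration is good to about 2 mm. A picture is of the moment at which its call begins: read the wrist's pose just before it. camera_params takes no time and is no camera call.
- manip.hand_in(): hands the job in, once; it reports no verdict.
The state is a dict: "clock": time; "q": joint angles; "qvel": joint speeds; "tau": joint torques, N m; "position": TCP position; "tool_rot": TCP orientation; "contact_force": force on the tool from outside, world axes, zero at the start; "ft_torque": the same for the moment, N m; "finger_gap": opening from 0.0 (shut) to 1.0 (fully open).
Only numpy, scipy, OpenCV 4.12 (cv2) and the standard library are available. Lean on these libraries where they do the work, as an engineer would, in place of code of your own. Each camera call takes 0.05 s, during which the arm holds its last target.

## Task

The sample changer's belt tensioner, on its metal base plate, is to be cocked for a belt change. First slide the upright lug of the pawl slider fully home towards the arm, with the arm still relaxed; then push the sprung arm (best by the square block on its end) back until it clicks past the pawl, and a little further so that it stands clear of the pawl but is not pressed against its end stop. Finish while holding it there: the gripper keeps pushing or gripping the arm and does not let go; leave the other things on the bench where they are.

Things in the scene. Friction and masses are not known exactly. Their poses are not given: they have to be found in the camera images.
- tensioner_base: Fixed aluminium plate, 12 mm thick: 160 x 205 mm (local y -70..135 mm) plus an 80 mm wide foot to y -165 mm. Origin on the bench beneath; x points about away from the robot, y to its left (yaw varies). On it: 35 mm high stop posts at local (-51, 30) and (51, 30) mm, a 36 mm high pulley at (52, 88), and the pawl slider between 26 mm high guides on the foot, its lug at x = 0.
- pivot_top (a point): Point on the upright hinge axis of the arm, at local x 0, y 100 mm of the base; top of the pivot post, 57 mm above the bench.
- tensioner_angle (a joint): Arm angle a, rad: 0 relaxed (start), grows as the block is pushed away from the robot; the block lies from the pivot along (sin(a-0.45), -cos(a-0.45)) in the base's x, y. A spring returns it: 3.5 N at the block at 0, 7.5 N at 0.7. With the slider home it meets the pawl at 0.38 (2 to 4 N more), clicks past at 0.5 and then falls back only to there. End stop 0.90. To be held within 0.57 to 0.83.
- tensioner_arm: The sprung arm: steel bar 22 mm wide, top 32 mm above the bench, from the pivot to the square block, with an 8 mm wide nose beyond the block, 165 mm from the pivot. Origin on the pivot axis, 22 mm above the bench; axes like the base's when relaxed, turned with the arm.
- block_centre (a point): Centre of the grey upright square block on the end of the arm: 30 x 30 mm, 44 mm tall (33 to 77 mm above the bench), its centre 140 mm from the pivot axis and 55 mm above the bench. Its sides are along and across the arm. Push its side that faces the robot with closed fingers, square to the arm, or grip it and follow the arc.
- pawl_slider (a joint): Travel of the pawl slider in m along the base's +y, towards the arm. 0 = withdrawn, 0.020 = fully home (a stop); starts at 0 to 0.005. About 5 N of friction; it stays where it is left.
- lug_centre (a point): Centre of the slider's black ribbed upright lug, 14 mm along the base's x, 24 mm along its y; lug top 65 mm above the bench, this point 50 mm, the 32 x 40 mm foot under the lug 25 mm. Moves with the slider. Grip it across its 14 mm, or push it.
- pawl (a joint): How far the sprung pawl is pressed back into its slider, in m: 0 = out, about 0.010 while the nose of the arm passes it. It springs out by itself (1.5 to 3 N).
- pawl_tip (a point): Top of the tip of the pawl, 33 mm above the bench, at its square face, which looks along the base's +x; the pawl is ramped on the other side.
- spare_coil: Coil of spare tube, 66 mm wide, 21 mm high, loose, beside the base; to be left alone. Origin at the centre of its underside.
- clamp_screw_0: Spare clamp screw, 27 mm wide, 17 mm high, loose, beside the base; to be left alone. Origin at the centre of its underside.
- timer: Bench timer, 58 x 66 x 20 mm, loose; to be left alone. Origin at the centre of its underside.
- vial_1: Capped glass vial, 24 mm wide, 56 mm tall, loose; to be left alone. Origin at the centre of its underside.

How it is judged:
On the way, in this order (a step that is already met when the one before it is completed fails the run):
1. the pawl slider is fully home while the arm is still relaxed (value of joint pawl_slider above 0.0165 m and value of joint tensioner_angle below 0.12 rad), for 0.2 s.
2. the arm has been pushed past the pawl, which has sprung out behind it (value of joint tensioner_angle above 0.57 rad and value of joint pawl below 0.003 m and value of joint pawl_slider above 0.0165 m), for 0.2 s.
At the end, for the whole second after the job is handed in: The arm is held still by the fingers (contact force over 2 N) between 0.57 and 0.83 rad: past the click at 0.5 and clear of the pawl, short of the end stop at 0.90; the pawl is out (within 3 mm) and its slider home (over 16.5 of 20 mm) (all of step 2 and value of joint tensioner_angle below 0.83 rad and velocity of joint tensioner_angle between -0.1 and 0.1 rad/s and contact force between the fingers and tensioner_arm above 2 N); the arm keeps its last pose, push and grip.
It fails at once if another thing on the bench was moved by more than 40 mm (distance of any of spare_coil, clamp_screw_0, timer, vial_1 from where it was at the start of the episode above 0.04 m).
It also fails if it takes over 51 s, if anything falls off the work surface, if the arm or the gripper's body presses on something with over 40 N, if the wrist force passes 120 N, or if a joint passes its speed limit or range.

## Working session

There is one attempt and no reset: what is moved stays moved. The work goes in short steps, Python scripts to look and compute and a tool call to move; the robot and the scene stay as the last step left them, time stands still between calls to the robot, and variables do not carry over. Pictures are saved under pics/ and viewed, and the job is handed in when it is done.

Besides the shell and the picture viewer there is one more tool, called as name([rows], argument=value, ...), one row to a line, values as JSON. move_arm: Moves the arm, as the interface text tells. Its arguments: {"type":"object","properties":{"targets":{"type":"array"}},"required":["targets"]}

```bash
mkdir -p pics
python3 - <<'E'
from bench import manip
import cv2
for n in ("scene","side"):
    im=manip.snapshot(n); cv2.imwrite(f"pics/{n}0.png",im[:,:,::-1])
    p=manip.camera_params(n); print(n,{k:(v if not hasattr(v,'shape') else v.round(3).tolist()) for k,v in p.items()})
print(manip.get_state(), manip.pinch_z)
E
```

```text
scene {'fx': 448.77164123238504, 'fy': 448.77164123238504, 'cx': 251.302785906858, 'cy': 188.38769642555405, 'k1': -0.18117916101373818, 'cam_to_world': [[-0.438, -0.517, 0.735, -0.424], [-0.899, 0.27, -0.345, 0.552], [-0.02, -0.812, -0.583, 0.771], [0.0, 0.0, 0.0, 1.0]]}
side {'fx': 404.8600136423542, 'fy': 404.8600136423542, 'cx': 249.00693244554805, 'cy': 192.15085441267487, 'k1': 0.03671155534352573, 'cam_to_world': [[-0.951, -0.172, 0.256, 0.237], [-0.308, 0.497, -0.811, 0.866], [0.013, -0.851, -0.526, 0.576], [0.0, 0.0, 0.0, 1.0]]}
{'clock': 0.1, 'q': array([ 1.05227265,  0.60006729, -0.00254495,  1.60004518,  0.00182261,
        0.94291777, -0.07978721]), 'qvel': array([-6.09198244e-04, -1.55497673e-03,  7.26036767e-04, -1.05498330e-03,
       -6.84615262e-04,  1.31991385e-03,  3.44210803e-05]), 'tau': array([ 4.85829252e-03, -7.66565895e+01,  1.50246173e+00, -2.52940214e+01,
       -5.22803923e-02,  1.36094770e-02,  1.09097796e-04]), 'position': array([ 0.30977283, -0.65495326,  0.18883201]), 'tool_rot': array([ 9.75688394e-01,  2.19161227e-01, -2.29943351e-04, -6.80074634e-04]), 'contact_force': array([0.78944714, 0.50344979, 0.17954084]), 'ft_torque': array([ 0.00075549, -0.04974428, -0.00809998]), 'finger_gap': 0.9970260225436763} 0.0188
```

View pics/scene0.png

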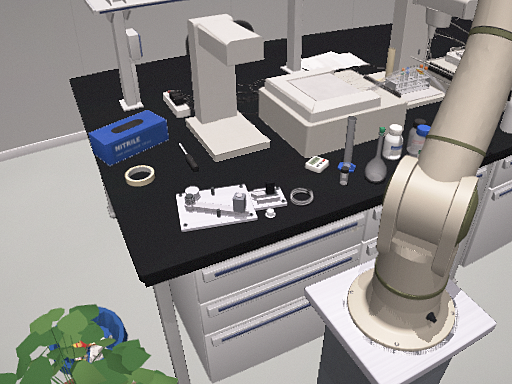

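View pics/side0.png

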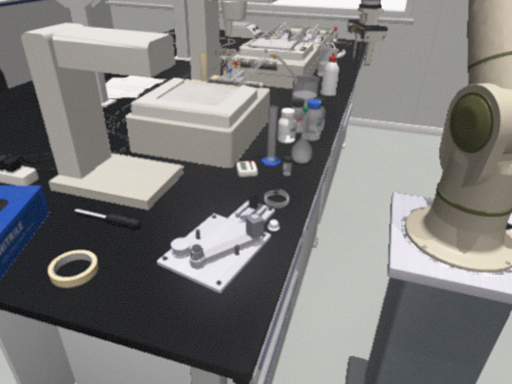

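```bash
python3 - <<'E'
import cv2
a=cv2.imread("pics/scene0.png")[170:235,165:325]; cv2.imwrite("pics/s0z.png",cv2.resize(a,None,fx=5,fy=5,interpolation=cv2.INTER_CUBIC))
a=cv2.imread("pics/side0.png")[180:290,150:300]; cv2.imwrite("pics/d0z.png",cv2.resize(a,None,fx=5,fy=5,interpolation=cv2.INTER_CUBIC))
E
cat > h.py <<'E'
from bench import manip
import numpy as np, cv2
from scipy.spatial.transform import Rotation as R
def ray(name,px,T=None):
    p=manip.camera_params(name)
    K=np.array([[p['fx'],0,p['cx']],[0,p['fy'],p['cy']],[0,0,1.]])
    u=cv2.undistortPoints(np.array([[px]],float),K,np.array([p['k1'],0,0,0.]))[0,0]
    M=np.array(p['cam_to_world']) if T is None else T
    return M[:3,3],M[:3,:3]@np.array([u[0],u[1],1.])
def wristT(s):
    T=np.eye(4);T[:3,:3]=R.from_quat(s['tool_rot']).as_matrix();T[:3,3]=s['position']
    return T@np.array(manip.camera_params('wrist')['T_tool_cam'])
def onz(name,px,z,T=None):
    o,d=ray(name,px,T); return o+d*(z-o[2])/d[2]
def proj(name,X,T=None):
    p=manip.camera_params(name); M=np.array(p['cam_to_world']) if T is None else T
    c=M[:3,:3].T@(np.array(X)-M[:3,3]); s=c[:2]/c[2]; s=s*(1+p['k1']*(s@s))
    return np.array([p['fx']*s[0]+p['cx'],p['fy']*s[1]+p['cy']])
E
```

```text
(no output)
```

View pics/s0z.png

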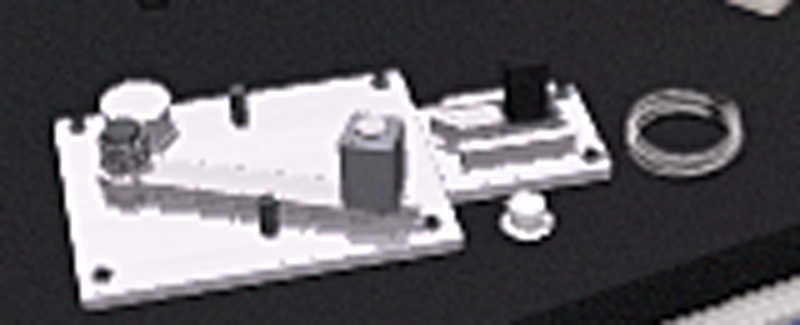

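View pics/d0z.png

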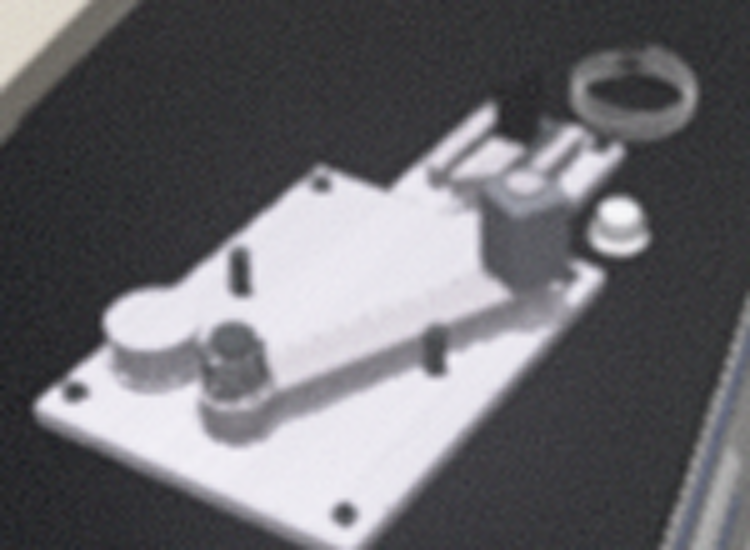

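The pictures show the plate at scene (178..258, 185..230), with the block at about (239,200), the lug at about (270,188), and the screw and coil to its right. In the side view the plate is at (157..271, 213..290).

Run:
```python
from h import *
S=lambda x,y:(165+(x+.5)/5-.5,170+(y+.5)/5-.5)
D=lambda x,y:(150+(x+.5)/5-.5,180+(y+.5)/5-.5)
obs=[("scene",S(57,120),(80,135)),("scene",S(400,70),(80,-70)),("scene",S(463,238),(-80,-70)),("scene",S(80,300),(-80,135)),("scene",S(610,168),(-40,-165)),("side",D(35,407),(80,135)),("side",D(320,165),(80,-70)),("side",D(605,270),(-80,-70))]
for sel in (("scene",),("side",),("scene","side")):
    P=[];L=[]
    for n,px,l in obs:
        if n in sel:
            P.append(onz(n,px,.012)[:2]);L.append(np.array(l)/1000)
    P=np.array(P);L=np.array(L)
    Lc=L-L.mean(0);Pc=P-P.mean(0)
    th=np.arctan2((Lc[:,0]*Pc[:,1]-Lc[:,1]*Pc[:,0]).sum(),(Lc*Pc).sum())
    Rm=np.array([[np.cos(th),-np.sin(th)],[np.sin(th),np.cos(th)]]);t=P.mean(0)-Rm@L.mean(0)
    print(sel,th,t);print(((P-(L@Rm.T+t))*1000).round(1).tolist())
for n,l in (("lug",(0,-125)),("pivot",(0,100)),("block",(-140*np.sin(.45),100-140*np.cos(.45)))):
    print(n,Rm@np.array(l)/1000+t)
lg=onz("scene",S(528,72),.065);print("lugtop scene",lg, Rm.T@(lg[:2]-t))
lg=onz("scene",S(372,122),.077);print("block scene",lg)
lg=onz("side",D(525,185),.077);print("block side",lg)
for n,px in (("screw",S(527,228)),("coil",S(685,140))): print(n,onz(n and "scene",px,0))
```

```text
('scene',) -0.23397195815882457 [0.50076302 0.19606665]
[[0.0, -2.3], [0.9, 0.3], [0.3, -0.1], [-1.6, -0.0], [0.4, 2.1]]
('side',) -0.21776821955712958 [0.50131873 0.20078599]
[[-0.6, 0.1], [-0.8, -0.6], [1.4, 0.5]]
('scene', 'side') -0.22670138902643547 [0.50097388 0.19796496]
[[0.6, -4.9], [0.1, -2.1], [-0.3, -1.3], [-0.7, -1.6], [-0.9, 0.8], [-1.3, 3.8], [0.4, 2.8], [2.2, 2.5]]
lug [0.47287831 0.07616332]
pivot [0.52345033 0.29540627]
block [0.43577887 0.1862563 ]
lugtop scene [0.46013613 0.07939945 0.065     ] [-0.01314352 -0.12471066]
block scene [0.44279509 0.18067641 0.077     ]
block side [0.43758932 0.18664683 0.077     ]
screw [0.41174468 0.10533302 0.        ]
coil [ 0.44031932 -0.01202605  0.        ]
```

Run:
```python
from h import *
for n,px in dict(vial=(344,183),flask=(376,180),timer=(317,166),cyl=(346,172),white=(390,157)).items(): print(n,onz("scene",px,0).round(3))
print("flask top if above base", proj("scene",(0.5,-.1,.2)))
T=wristT(manip.get_state());print(T.round(3))
print(np.array(manip.camera_params('wrist')['T_tool_cam']).round(3))
for r in ((.47,.076,.05),(.436,.186,.06),(.41,.105,0)):
    print(proj("scene",r),proj("side",r))
```

```text
vial [ 0.444 -0.163  0.   ]
flask [ 0.411 -0.259  0.   ]
timer [ 0.56  -0.142  0.   ]
cyl [ 0.49  -0.203  0.   ]
white [ 0.495 -0.387  0.   ]
flask top if above base [320.56385513 119.80395939]
[[ 0.429 -0.865 -0.26   0.381]
 [-0.903 -0.411 -0.123 -0.62 ]
 [-0.001  0.287 -0.958  0.384]
 [ 0.     0.     0.     1.   ]]
[[ 0.001 -0.958 -0.287  0.079]
 [ 1.     0.001  0.001 -0.001]
 [-0.001 -0.287  0.958 -0.195]
 [ 0.     0.     0.     1.   ]]
[269.59192045 186.28573902] [255.17558624 198.20167979]
[238.47442011 201.15877366] [255.23497652 223.02985466]
[270.40922219 215.52419094] [275.21035256 226.55006789]
```

Run:
```python
from h import *
for h in (.1,.15,.2,.25): print(h,proj("scene",(.411,-.259,h)).round(),proj("scene",(.49,-.203,h)).round(),proj("scene",(.495,-.387,h)).round())
```

```text
0.1 [381. 152.] [349. 144.] [395. 130.]
0.15 [383. 137.] [351. 129.] [397. 116.]
0.2 [385. 121.] [352. 114.] [399. 101.]
0.25 [388. 105.] [354.  98.] [402.  86.]
```

move_arm([
  [1,[0.03,0.1,0.2],[0,0,-0.4]],
  [1,[0.03,0.12,0.2],[0,0,-0.4]],
  [1,[0.03,0.15,0.2],[0,0,-0.4]],
  [1,[0.03,0.2,0.2],[0,0,-0.4]],
  [0,[0.05,0.25,0],[0,0,-0.4]],
  [-1,[0.05,0.25,0],[0,0,-0.4]],
  [-1,[0.05,0.25,0],[0,0,-0.4]],
  [-1,[0.05,0.25,0],[0,0,-0.4]],
])

```text
clock: 0.77
position: [0.3577, -0.4187, 0.3088]
tool_rot: [0.998, 0.06, -0.0, -0.0]
contact_force: [-0.0, 0.7, 0.6]
finger_gap: 0.762
```

move_arm([
  [-1,[0.04,0.24,0],[0,0,-0.3]],
  [-1,[0.04,0.24,0],[0,0,-0.3]],
  [-1,[0.04,0.24,0],[0,0,-0.3]],
  [-1,[0.04,0.24,0],[0,0,-0.3]],
  [-1,[0.04,0.24,0],[0,0,-0.3]],
  [-1,[0.04,0.24,0],[0,0,-0.3]],
  [-1,[0.04,0.24,0],[0,0,-0.3]],
  [-1,[0.04,0.24,0],[0,0,-0.3]],
])

```text
clock: 1.43
position: [0.4055, -0.1309, 0.3089]
tool_rot: [0.998, -0.06, -0.0, 0.0]
contact_force: [0.9, 0.6, 0.9]
finger_gap: 0.19
```

move_arm([
  [-1,[0.04,0.24,0],[0,0,-0.2]],
  [-1,[0.04,0.24,0],[0,0,-0.2]],
  [-1,[0.04,0.24,0],[0,0,-0.2]],
  [-1,[0.04,0.24,0],[0,0,-0.2]],
  [-1,[0.04,0.24,0],[0,0,-0.1]],
  [-1,[0.04,0.12,0],[0,0,-0.1]],
  [-1,[0,0,0],[0,0,0]],
  [-1,[0,0,0],[0,0,0]],
])

```text
clock: 2.1
position: [0.4416, 0.0661, 0.3086]
tool_rot: [0.994, -0.108, -0.0, 0.0]
contact_force: [-0.0, -1.3, 0.2]
finger_gap: 0.004
```

Run:
```python
from h import *
s=manip.get_state();print(s['clock'],s['position'],s['q'].round(2),s['tool_rot'].round(4),s['finger_gap'],np.abs(s['qvel']).max())
im=manip.snapshot("wrist");cv2.imwrite("pics/w1.png",im[:,:,::-1])
np.save("w1T.npy",wristT(s))
```

```text
2.1 [0.4416487  0.06607353 0.30855564] [-0.01  0.13 -0.3   2.03  0.05  0.98 -2.12] [ 9.942e-01 -1.076e-01 -5.000e-04  1.000e-04] 0.00394375034121848 0.0300979813740086
```

View pics/w1.png

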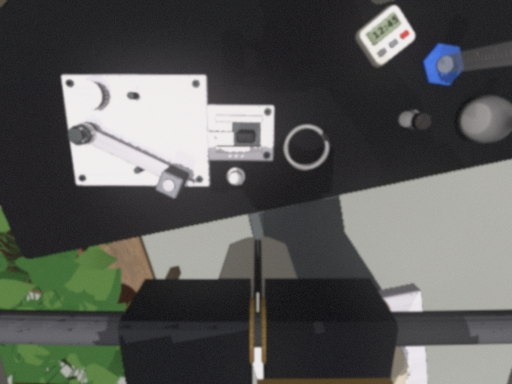

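The wrist view shows the plate with corners at about (62,74), (207,74), (210,186), (77,186), the foot end at x≈274, the lug at about (246,136), and the block at about (172,182).

Run:
```python
from h import *
im=cv2.imread("pics/w1.png");T=np.load("w1T.npy")
cv2.imwrite("pics/w1z.png",cv2.resize(im[60:205,50:285],None,fx=3.4,fy=3.4,interpolation=cv2.INTER_CUBIC))
g=cv2.cvtColor(im,cv2.COLOR_BGR2GRAY)
m=(g>120).astype(np.uint8);m[215:]=0;m=cv2.morphologyEx(m,cv2.MORPH_CLOSE,np.ones((5,5)))
n,lab,st,c=cv2.connectedComponentsWithStats(m)
k=lab[90,120];print(st[k])
ct=max(cv2.findContours((lab==k).astype(np.uint8),0,2)[0],key=cv2.contourArea)
ap=cv2.approxPolyDP(ct,5,True)[:,0];print(ap.tolist())
for p in ap: print(p,onz("wrist",p,.012,T).round(4))
```

```text
[   61    74   214   124 18570]
[[61, 75], [68, 129], [87, 127], [89, 142], [70, 141], [78, 185], [154, 185], [174, 197], [180, 185], [209, 185], [210, 159], [272, 159], [273, 105], [208, 104], [204, 74]]
[61 75] [0.6089 0.3097 0.012 ]
[ 68 129] [0.5365 0.3268 0.012 ]
[ 87 127] [0.533  0.2984 0.012 ]
[ 89 142] [0.5118 0.303  0.012 ]
[ 70 141] [0.5194 0.3302 0.012 ]
[ 78 185] [0.454  0.3425 0.012 ]
[154 185] [0.429  0.2286 0.012 ]
[174 197] [0.4043 0.2042 0.012 ]
[180 185] [0.4205 0.19   0.012 ]
[209 185] [0.4112 0.1472 0.012 ]
[210 159] [0.4491 0.1358 0.012 ]
[272 159] [0.4296 0.0465 0.012 ]
[273 105] [0.5047 0.0297 0.012 ]
[208 104] [0.5257 0.1189 0.012 ]
[204  74] [0.5657 0.1143 0.012 ]
```

View pics/w1z.png

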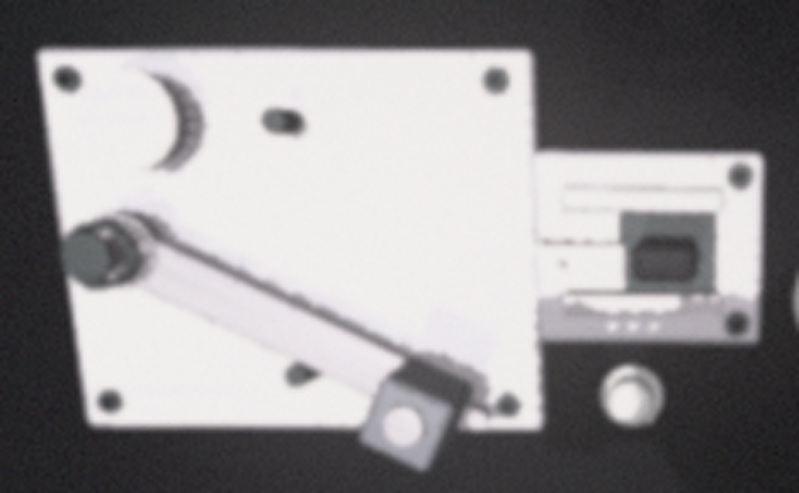

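Run:
```python
from h import *
T=np.load("w1T.npy")
Z=lambda x,y:(50+(x+.5)/3.4-.5,60+(y+.5)/3.4-.5)
obs=[(Z(37,48),(80,135)),(Z(532,48),(80,-70)),(Z(543,430),(-80,-70)),(Z(88,430),(-80,135)),(Z(764,153),(40,-165)),(Z(758,343),(-40,-165))]
P=np.array([onz("wrist",p,.012,T)[:2] for p,l in obs]);L=np.array([l for p,l in obs])/1000
Lc=L-L.mean(0);Pc=P-P.mean(0)
th=np.arctan2((Lc[:,0]*Pc[:,1]-Lc[:,1]*Pc[:,0]).sum(),(Lc*Pc).sum())
Rm=np.array([[np.cos(th),-np.sin(th)],[np.sin(th),np.cos(th)]]);t=P.mean(0)-Rm@L.mean(0)
print(th,t,((P-(L@Rm.T+t))*1000).round(1).tolist())
np.savez("base.npz",th=th,t=t)
loc=lambda X:(Rm.T@(X[:2]-t)*1000).round(1)
a=onz("wrist",Z(665,260),.065,T);print("lug",a,loc(a))
for x in (632,698): a=onz("wrist",Z(x,260),.065,T);print("lug edge",a,loc(a))
for y in (236,278): a=onz("wrist",Z(665,y),.065,T);print("lug edge",a,loc(a))
a=onz("wrist",Z(405,423),.077,T);print("block",a,loc(a),"expect local",(-140*np.sin(.45),100-140*np.cos(.45)))
a=onz("wrist",Z(90,253),.057,T);print("pivot",a,loc(a))
a=onz("wrist",Z(631,396),.017,T);print("screw",a,loc(a))
w=lambda x,y:(Rm@np.array([x,y])/1000+t).round(4)
print("lug back contact pt",w(0,-155), "block0",w(-140*np.sin(.45),100-140*np.cos(.45)))
```

```text
-0.22349104619900328 [0.50246162 0.19734247] [[0.2, -1.4], [0.4, 0.0], [0.4, 0.3], [-1.2, 0.1], [-0.1, 0.1], [0.3, 0.8]]
lug [0.47581804 0.07461718 0.065     ] [   1.2 -125.6]
lug edge [0.47849257 0.0868485  0.065     ] [   1.1 -113.1]
lug edge [0.47314852 0.06238675 0.065     ] [   1.3 -138.1]
lug edge [0.48456895 0.07262037 0.065     ] [  10.2 -125.6]
lug edge [0.46919079 0.07612974 0.065     ] [  -5.6 -125.6]
block [0.43792654 0.18555074 0.077     ] [-60.3 -25.8] expect local (np.float64(-60.89517477557223), np.float64(-26.06259432937476))
pivot [0.526207   0.29314173 0.057     ] [ 1.9 98.7]
screw [0.41710593 0.10485225 0.017     ] [ -62.7 -109.1]
lug back contact pt [0.4681 0.0462] block0 [0.4373 0.1854]
```

move_arm([
  [-1,[0.03,-0.035,-0.1],[0,0,0]],
  [-1,[0.03,-0.035,-0.25],[0,0,0]],
  [-1,[0.03,-0.035,-0.25],[0,0,0]],
  [-1,[0.03,-0.035,-0.25],[0,0,0]],
  [-1,[0.03,-0.035,-0.25],[0,0,0]],
  [-1,[0.015,-0.01,-0.25],[0,0,0]],
  [-1,[0,0,-0.25],[0,0,0]],
  [-1,[0,0,-0.15],[0,0,0]],
])

```text
clock: 2.82
position: [0.4652, 0.0354, 0.0436]
tool_rot: [0.994, -0.11, -0.001, 0.001]
contact_force: [-0.4, 0.3, -0.4]
finger_gap: 0.005
```

Run:
```python
from h import *
s=manip.get_state();print(s['clock'],s['position'],s['q'].round(2),s['tool_rot'].round(4),s['contact_force'],np.abs(s['qvel']).max())
b=np.load("base.npz");th=b['th'];Rm=np.array([[np.cos(th),-np.sin(th)],[np.sin(th),np.cos(th)]])
print(Rm.T@(s['position'][:2]-b['t'])*1000)
im=manip.snapshot("wrist");cv2.imwrite("pics/w2.png",im[:,:,::-1])
im=manip.snapshot("side");cv2.imwrite("pics/d2.png",cv2.resize(im[150:290,150:330,::-1],None,fx=4,fy=4,interpolation=cv2.INTER_CUBIC))
```

```text
2.8167 [0.46521069 0.0354303  0.04360128] [-0.09  0.55 -0.16  2.3   0.27  0.32 -2.27] [ 9.939e-01 -1.101e-01 -1.400e-03  7.000e-04] [-0.42329599  0.29653397 -0.42129268] 0.6624969716050125
[  -0.43905219 -166.14147667]
```

View pics/w2.png

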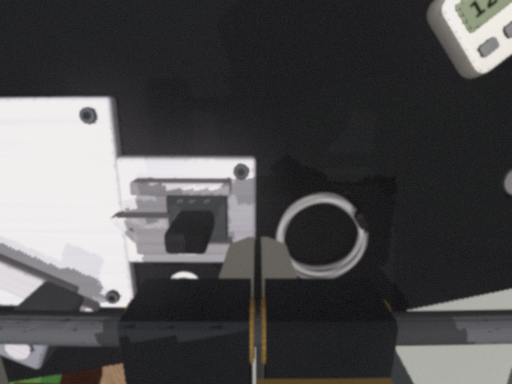

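View pics/d2.png

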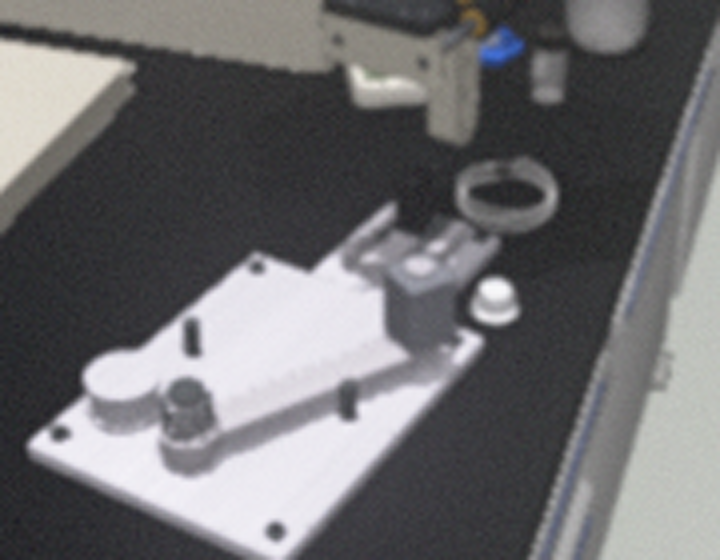

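move_arm([
  [-1,[0.007,0.033,-0.02],[0,0,0]],
  [-1,[0.005,0.02,0],[0,0,0]],
  [-1,[0.005,0.02,0],[0,0,0]],
  [-1,[0.005,0.02,0],[0,0,0]],
  [-1,[0.005,0.02,0],[0,0,0]],
  [-1,[0.005,0.02,0],[0,0,0]],
  [-1,[0,0,0],[0,0,0]],
  [-1,[0,0,0],[0,0,0]],
])

```text
clock: 3.58
position: [0.4716, 0.0578, 0.0437]
tool_rot: [0.994, -0.109, 0.0, -0.0]
contact_force: [-0.6, -0.7, 0.4]
finger_gap: 0.007
```

```bash
cat >> h.py <<'E'
b=np.load("base.npz");th=float(b['th']);t=b['t'];Rm=np.array([[np.cos(th),-np.sin(th)],[np.sin(th),np.cos(th)]])
def st():
    s=manip.get_state();print(s['clock'],s['position'].round(4),'q7',s['q'].round(2),'F',s['contact_force'].round(1),'Floc',(Rm.T@s['contact_force'][:2]).round(1),'loc',(Rm.T@(s['position'][:2]-t)*1000).round(1),'yaw',2*np.arctan2(s['tool_rot'][1],s['tool_rot'][0]))
    return s
E
python3 -c "
from h import *
st()"
```

```text
3.5833 [0.4716 0.0578 0.0437] q7 [-0.13  0.55 -0.16  2.28  0.26  0.32 -2.3 ] F [-0.6 -0.7  0.4] Floc [-0.4 -0.9] loc [   0.8 -142.9] yaw -0.21775707133078484
```

Run:
```python
from h import *
im=manip.snapshot("wrist");cv2.imwrite("pics/w3.png",im[:,:,::-1])
im=manip.snapshot("scene");cv2.imwrite("pics/s3.png",cv2.resize(im[150:240,165:325,::-1],None,fx=5,fy=5,interpolation=cv2.INTER_CUBIC))
```

```text
(no output)
```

View pics/w3.png

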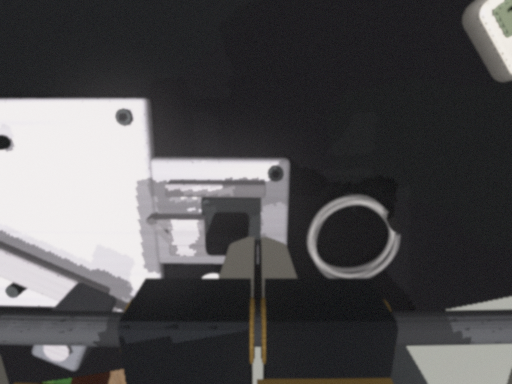

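View pics/s3.png

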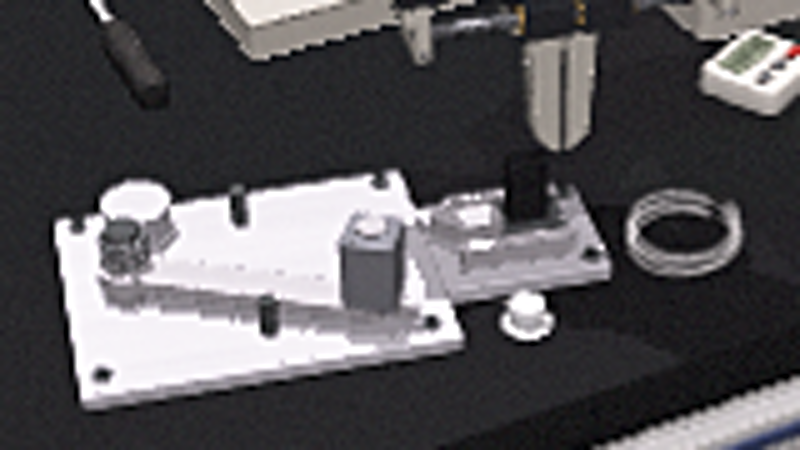

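Run:
```python
from h import *
s=manip.get_state();T=wristT(s);p=s['position']
print("wrist",proj("wrist",p,T),"scene",(proj("scene",p)-[165,150])*5, "side",proj("side",p))
print("scene +30mm z",(proj("scene",p+[0,0,.03])-[165,150])*5,"+30 x",(proj("scene",p+[.03,0,0])-[165,150])*5)
for l,z in (((0,-125.6),.065),((0,-165),.012)):
    w=np.r_[Rm@np.array(l)/1000+t,z]; print(l,(proj("scene",w)-[165,150])*5,proj("wrist",w,T))
im=manip.snapshot("side");cv2.imwrite("pics/d3.png",cv2.resize(im[150:290,150:330,::-1],None,fx=4,fy=4,interpolation=cv2.INTER_CUBIC))
print((proj("side",p)-[150,150])*4)
```

```text
wrist [257.74632457 230.13202921] scene [551.01097952 180.79592097] side [256.81521698 196.5138299 ]
scene +30mm z [551.58528679 136.42591292] +30 x [525.84333812 153.69322295]
(0, -125.6) [520.94557923 154.40482088] [226.44022254 245.43451093]
(0, -165) [587.59396791 220.90010584] [288.18729128 214.55468491]
[427.26086793 186.05531958]
```

View pics/d3.png

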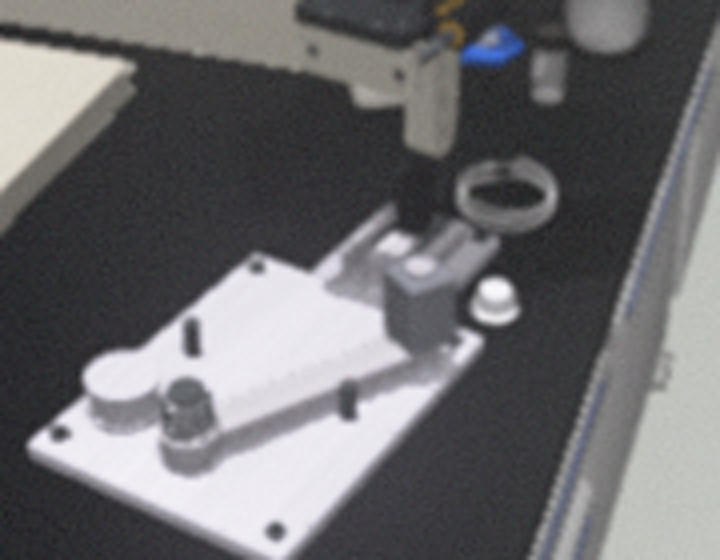

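Run:
```python
from h import *
s=manip.get_state();T=wristT(s);p=s['position']
o1,d1=ray("scene",(277.6,180));o2,d2=ray("side",(257.5,188.5))
A=np.c_[d1,-d2];k=np.linalg.lstsq(A,o2-o1,rcond=None)[0];print(o1+k[0]*d1,o2+k[1]*d2)
for z in (.0437,.06,.075,.09):
  for dx in (0,.0075,.02):
    print(z,dx,"wrist",proj("wrist",[p[0]+dx,p[1],z],T).round(),"scene",((proj("scene",[p[0]+dx,p[1],z])-[165,150])*5).round(),"side",((proj("side",[p[0]+dx,p[1],z])-150)*4).round())
a=cv2.imread("pics/w3.png")[180:300,160:320];cv2.imwrite("pics/w3z.png",cv2.resize(a,None,fx=5,fy=5,interpolation=cv2.INTER_CUBIC))
```

```text
[0.47230725 0.04964998 0.0612904 ] [0.47250974 0.04946476 0.06167736]
0.0437 0 wrist [258. 230.] scene [551. 180.] side [427. 186.]
0.0437 0.0075 wrist [255. 219.] scene [545. 174.] side [416. 184.]
0.0437 0.02 wrist [251. 200.] scene [534. 162.] side [396. 180.]
0.06 0 wrist [258. 241.] scene [552. 157.] side [428. 163.]
0.06 0.0075 wrist [255. 229.] scene [545. 150.] side [416. 161.]
0.06 0.02 wrist [250. 209.] scene [534. 138.] side [397. 157.]
0.075 0 wrist [258. 252.] scene [552. 134.] side [429. 142.]
0.075 0.0075 wrist [255. 240.] scene [545. 127.] side [417. 140.]
0.075 0.02 wrist [250. 218.] scene [535. 116.] side [397. 136.]
0.09 0 wrist [258. 266.] scene [552. 111.] side [429. 120.]
0.09 0.0075 wrist [255. 252.] scene [546. 105.] side [417. 118.]
0.09 0.02 wrist [249. 229.] scene [535.  94.] side [397. 115.]
```

View pics/w3z.png

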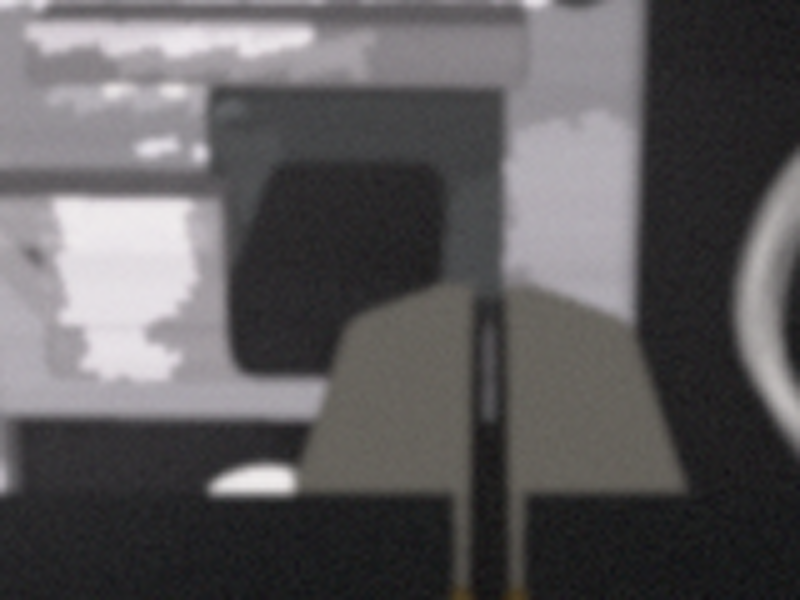

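The images disagree with the assumption that the tips are level with the TCP reading. In all three views the tips appear about 20 mm higher (scene tip at zoom (563,150), expected row 180), so the fingers went over the lug. I'll back off, lower the tool and look again.

move_arm([
  [-1,[-0.01,-0.06,0.01],[0,0,0]],
  [-1,[-0.015,-0.06,0],[0,0,0]],
  [-1,[-0.015,-0.065,0],[0,0,0]],
  [-1,[0,0,-0.04],[0,0,0]],
  [-1,[0,0,-0.05],[0,0,0]],
  [-1,[0,0,-0.03],[0,0,0]],
  [-1,[0,0,0],[0,0,0]],
  [-1,[0,0,0],[0,0,0]],
])

```text
clock: 4.4
position: [0.4651, 0.0303, 0.0263]
tool_rot: [0.994, -0.108, -0.001, 0.0]
contact_force: [0.0, -0.9, 0.2]
finger_gap: 0.002
```

Run:
```python
from h import *
s=st();T=wristT(s);p=s['position']
im=manip.snapshot("wrist");cv2.imwrite("pics/w4.png",cv2.resize(im[180:300,160:320,::-1],None,fx=4,fy=4,interpolation=cv2.INTER_CUBIC))
im=manip.snapshot("scene");cv2.imwrite("pics/s4.png",cv2.resize(im[150:240,165:325,::-1],None,fx=5,fy=5,interpolation=cv2.INTER_CUBIC))
print((proj("scene",p)-[165,150])*5,(proj("wrist",p,T)-[160,180])*4)
```

```text
4.4 [0.4651 0.0303 0.0263] q7 [-0.09  0.58 -0.14  2.31  0.29  0.27 -2.27] F [ 0.  -0.9  0.2] Floc [ 0.2 -0.9] loc [   0.6 -171.2] yaw -0.21741734053369355
[598.3165574  198.27054198] [390.98978231 200.53273355]
```

View pics/w4.png

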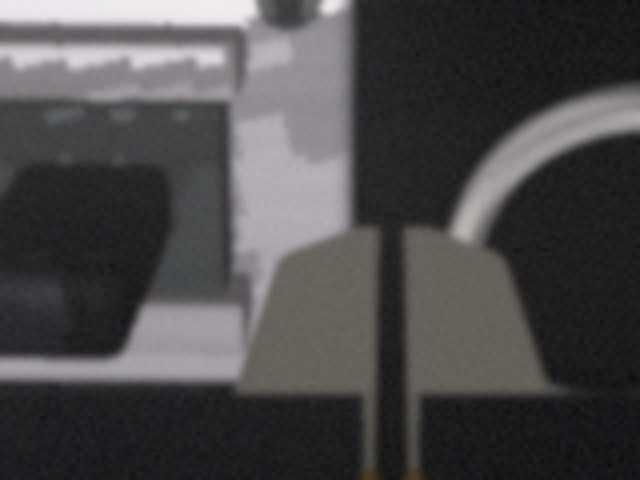

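View pics/s4.png

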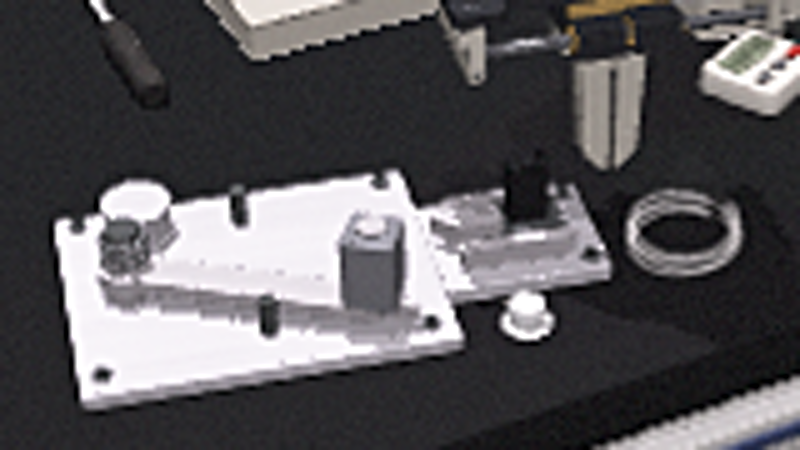

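move_arm([
  [-1,[0,0,-0.035],[0,0,0]],
  [-1,[0.007,0.032,0],[0,0,0]],
  [-1,[0.007,0.032,0],[0,0,0]],
  [-1,[0.007,0.032,0],[0,0,0]],
  [-1,[0.005,0.02,0],[0,0,0]],
  [-1,[0.005,0.02,0],[0,0,0]],
  [-1,[0.005,0.02,0],[0,0,0]],
  [-1,[0,0,0],[0,0,0]],
])

```text
clock: 5.17
position: [0.4707, 0.053, 0.0217]
tool_rot: [0.994, -0.109, -0.0, 0.0]
contact_force: [-0.7, -2.5, 1.2]
finger_gap: 0.004
```

Run:
```python
from h import *
s=st()
im=manip.snapshot("wrist");cv2.imwrite("pics/w5.png",cv2.resize(im[180:300,160:320,::-1],None,fx=4,fy=4,interpolation=cv2.INTER_CUBIC))
```

```text
5.1667 [0.4707 0.053  0.0217] q7 [-0.14  0.6  -0.13  2.29  0.28  0.26 -2.3 ] F [-0.7 -2.5  1.2] Floc [-0.1 -2.6] loc [   1.  -147.8] yaw -0.2184393992901545
```

View pics/w5.png

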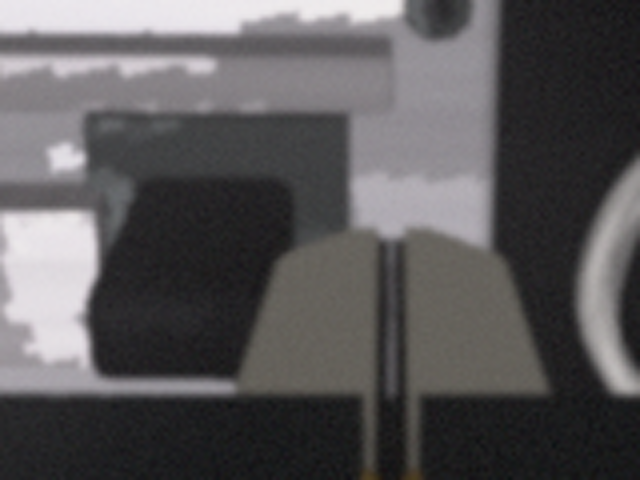

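move_arm([
  [-1,[0.004,0.02,0],[0,0,0]],
  [-1,[0.004,0.02,0],[0,0,0]],
  [-1,[0.004,0.02,0],[0,0,0]],
  [-1,[0.004,0.015,0],[0,0,0]],
  [-1,[0,0,0],[0,0,0]],
  [-1,[0,0,0],[0,0,0]],
  [-1,[0,0,0],[0,0,0]],
  [-1,[0,0,0],[0,0,0]],
])

```text
clock: 5.88
position: [0.4732, 0.0641, 0.0217]
tool_rot: [0.994, -0.109, -0.0, 0.0]
contact_force: [-0.5, -4.4, 2.3]
finger_gap: 0.005
```

Run:
```python
from h import *
s=st();T=wristT(s)
im=manip.snapshot("wrist");cv2.imwrite("pics/w6.png",cv2.resize(im[150:300,60:320,::-1],None,fx=3,fy=3,interpolation=cv2.INTER_CUBIC))
for l,z in (((0,-70),.012),((0,-165),.012),((16,-105.6),.025),((16,-145.6),.025),((16,-90),.025),((16,-130),.025)):
    print(l,(proj("wrist",np.r_[Rm@np.array(l)/1000+t,z],T)-[60,150])*3)
```

```text
5.8833 [0.4732 0.0641 0.0217] q7 [-0.17  0.6  -0.13  2.29  0.27  0.27 -2.32] F [-0.5 -4.4  2.3] Floc [ 0.5 -4.4] loc [   1.  -136.4] yaw -0.21866180049438877
(0, -70) [287.8294117  225.79820296]
(0, -165) [724.83176273 228.30420087]
(16, -105.6) [439.87799402 175.72441325]
(16, -145.6) [639.75999145 176.82243992]
(16, -90) [362.11815141 175.27414197]
(16, -130) [561.78684936 176.40422687]
```

View pics/w6.png

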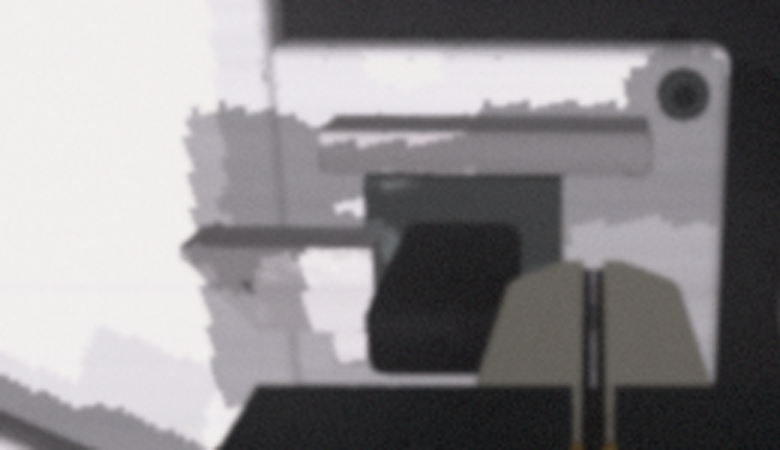

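move_arm([
  [-1,[0.003,0.01,0],[0,0,0]],
  [-1,[0.003,0.01,0],[0,0,0]],
  [-1,[0.002,0.01,0],[0,0,0]],
  [-1,[0.002,0.01,0],[0,0,0]],
  [-1,[0,0,0],[0,0,0]],
  [-1,[0,0,0],[0,0,0]],
  [-1,[0,0,0],[0,0,0]],
  [-1,[0,0,0],[0,0,0]],
])

```text
clock: 6.6
position: [0.4729, 0.0647, 0.0218]
tool_rot: [0.994, -0.112, -0.002, 0.003]
contact_force: [-1.4, -22.7, 10.0]
finger_gap: 0.008
```

Run:
```python
from h import *
s=st();T=wristT(s)
im=manip.snapshot("wrist");cv2.imwrite("pics/w7.png",cv2.resize(im[150:300,60:320,::-1],None,fx=3,fy=3,interpolation=cv2.INTER_CUBIC))
for l,z in (((16,-90),.025),((16,-130),.025)):
    print(l,(proj("wrist",np.r_[Rm@np.array(l)/1000+t,z],T)-[60,150])*3)
```

```text
6.6 [0.4729 0.0647 0.0218] q7 [-0.17  0.6  -0.12  2.28  0.27  0.28 -2.33] F [ -1.4 -22.7  10. ] Floc [  3.7 -22.5] loc [   0.6 -135.9] yaw -0.22394253659671332
(16, -90) [363.92697263 175.18262905]
(16, -130) [563.89519577 174.8768331 ]
```

View pics/w7.png

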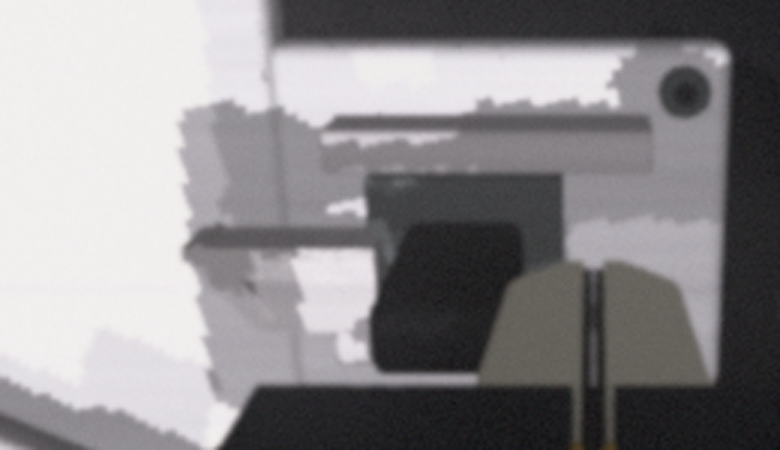

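The slider is against its stop: the force rose to 22 N with under 1 mm of motion, and the foot edges sit at local -90 and -130. I'm backing off and rising while turning the tool.

move_arm([
  [-1,[-0.015,-0.06,0],[0,0,0]],
  [-1,[-0.015,-0.06,0],[0,0,0]],
  [-1,[0,-0.02,0.15],[0,0,0]],
  [-1,[0,0,0.25],[0,0,0.5]],
  [-1,[0,0,0.2],[0,0,1]],
  [-1,[-0.03,0.05,0],[0,0,1]],
  [-1,[-0.05,0.12,0],[0,0,1]],
  [-1,[-0.05,0.12,0],[0,0,1]],
])

```text
clock: 7.32
position: [0.4511, 0.0937, 0.1125]
tool_rot: [0.993, 0.118, 0.001, -0.001]
contact_force: [0.7, 0.3, -0.7]
finger_gap: 0.007
```

Run:
```python
from h import *
s=st();T=wristT(s);np.save("w8T.npy",T)
im=manip.snapshot("wrist");cv2.imwrite("pics/w8.png",im[:,:,::-1])
```

```text
7.3167 [0.4511 0.0937 0.1125] q7 [-0.05  0.43 -0.37  2.25  0.32  0.5  -2.  ] F [ 0.7  0.3 -0.7] Floc [0.6 0.5] loc [ -27.1 -112.5] yaw 0.23563992908513903
```

View pics/w8.png

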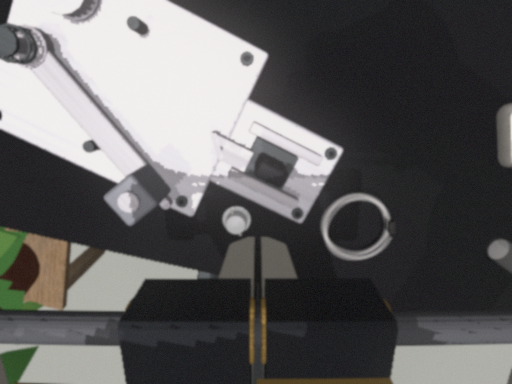

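move_arm([
  [-1,[-0.04,0.1,0],[0,0,0.9]],
  [-1,[-0.04,0.1,0],[0,0,0.9]],
  [-1,[-0.04,0.1,0],[0,0,0.9]],
  [-1,[-0.04,0.1,0],[0,0,0.9]],
  [-1,[-0.04,0.1,0],[0,0,0.9]],
  [-1,[-0.04,0.1,0],[0,0,0.9]],
  [-1,[-0.04,0.1,0],[0,0,0.8]],
  [-1,[-0.03,0.08,0],[0,0,0.4]],
])

```text
clock: 8.03
position: [0.4035, 0.2118, 0.1117]
tool_rot: [0.901, 0.434, 0.0, -0.001]
contact_force: [-0.6, 0.0, 0.0]
finger_gap: 0.007
```

Run:
```python
from h import *
s=st();T=wristT(s)
im=manip.snapshot("wrist");cv2.imwrite("pics/w9.png",im[:,:,::-1])
```

```text
8.0333 [0.4035 0.2118 0.1117] q7 [-0.2   0.45 -0.55  2.25  0.46  0.54 -1.78] F [-0.6  0.   0. ] Floc [-0.6 -0.1] loc [-99.7  -7.9] yaw 0.8971379701154845
```

View pics/w9.png

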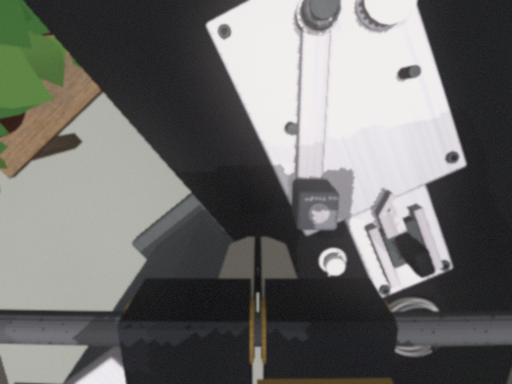

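move_arm([
  [-1,[0,0,-0.15],[0,0,0]],
  [-1,[0,0,-0.15],[0,0,0]],
  [-1,[0,0,-0.15],[0,0,0]],
  [-1,[0,0,-0.09],[0,0,0]],
  [-1,[0.025,-0.02,0],[0,0,0]],
  [-1,[0,0,0],[0,0,0]],
  [-1,[0,0,0],[0,0,0]],
  [-1,[0,0,0],[0,0,0]],
])

```text
clock: 8.75
position: [0.4086, 0.2071, 0.0315]
tool_rot: [0.902, 0.431, 0.001, -0.0]
contact_force: [-0.6, 0.1, 0.3]
finger_gap: 0.005
```

Run:
```python
from h import *
s=st();T=wristT(s)
im=manip.snapshot("wrist");cv2.imwrite("pics/w10.png",im[:,:,::-1])
im=manip.snapshot("side");cv2.imwrite("pics/d10.png",cv2.resize(im[150:290,150:330,::-1],None,fx=4,fy=4,interpolation=cv2.INTER_CUBIC))
```

```text
8.75 [0.4086 0.2071 0.0315] q7 [-0.34  0.59 -0.36  2.32  0.64  0.33 -1.94] F [-0.6  0.1  0.3] Floc [-0.6 -0.1] loc [-93.7 -11.2] yaw 0.890738737516463
```

View pics/w10.png

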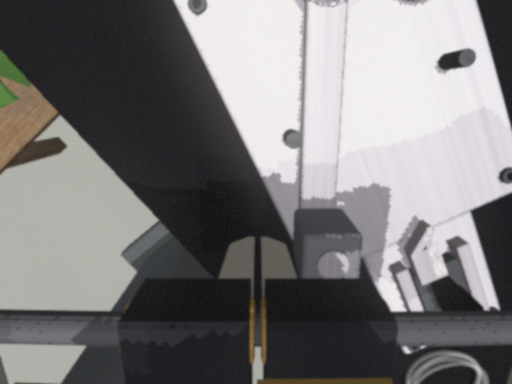

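View pics/d10.png

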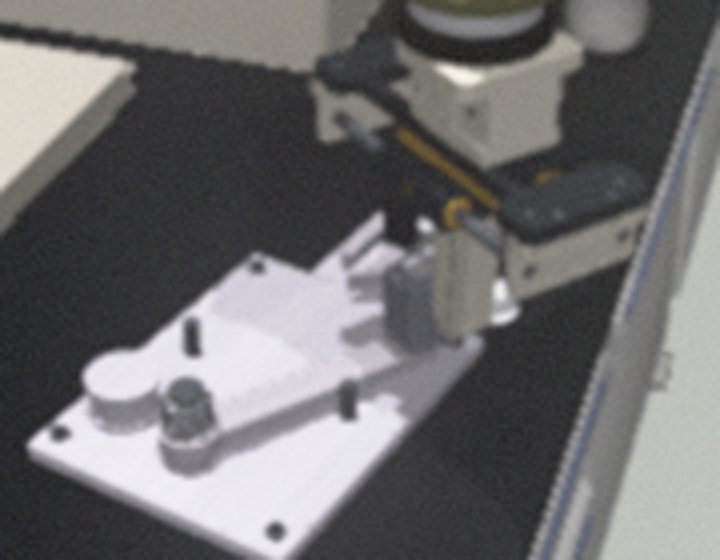

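Run:
```python
from h import *
s=manip.get_state();p=s['position'][:2];y=2*np.arctan2(s['tool_rot'][1],s['tool_rot'][0])
def W(a,d=.031):
    u=np.array([np.sin(a-.45),-np.cos(a-.45)]);v=np.array([np.cos(a-.45),np.sin(a-.45)])
    return Rm@(np.array([0,.1])+.14*u-d*v)+t, a-.45+th+np.pi/2
for a in np.arange(0,.76,.05):
    w,yy=W(a);print(round(a,2),w.round(4),((w-p)/.15).round(3),round((yy-y)/.1,2));p,y=w,yy
```

```text
0.0 [0.4131 0.2048] [ 0.03  -0.016] 0.06
0.05 [0.4177 0.1993] [ 0.031 -0.036] 0.5
0.1 [0.4226 0.1941] [ 0.033 -0.035] 0.5
0.15 [0.4278 0.1891] [ 0.034 -0.033] 0.5
0.2 [0.4332 0.1844] [ 0.036 -0.031] 0.5
0.25 [0.4388 0.18  ] [ 0.038 -0.03 ] 0.5
0.3 [0.4447 0.1758] [ 0.039 -0.028] 0.5
0.35 [0.4507 0.172 ] [ 0.04  -0.026] 0.5
0.4 [0.457  0.1684] [ 0.042 -0.024] 0.5
0.45 [0.4634 0.1652] [ 0.043 -0.021] 0.5
0.5 [0.4699 0.1623] [ 0.044 -0.019] 0.5
0.55 [0.4766 0.1597] [ 0.045 -0.017] 0.5
0.6 [0.4834 0.1575] [ 0.045 -0.015] 0.5
0.65 [0.4903 0.1556] [ 0.046 -0.013] 0.5
0.7 [0.4973 0.1541] [ 0.047 -0.01 ] 0.5
0.75 [0.5044 0.1529] [ 0.047 -0.008] 0.5
```

move_arm([
  [-1,[0.03,-0.016,0],[0,0,0]],
  [-1,[0.031,-0.036,0],[0,0,0.5]],
  [-1,[0.033,-0.035,0],[0,0,0.5]],
  [-1,[0.034,-0.033,0],[0,0,0.5]],
  [-1,[0.036,-0.031,0],[0,0,0.5]],
  [-1,[0.038,-0.03,0],[0,0,0.5]],
  [-1,[0,0,0],[0,0,0]],
  [-1,[0,0,0],[0,0,0]],
])

```text
clock: 9.52
position: [0.4382, 0.1801, 0.031]
tool_rot: [0.842, 0.539, 0.0, -0.0]
contact_force: [-3.2, 2.9, 3.4]
finger_gap: 0.007
```

Run:
```python
from h import *
s=st();T=wristT(s)
im=manip.snapshot("wrist");cv2.imwrite("pics/w11.png",im[:,:,::-1])
```

```text
9.5167 [0.4382 0.1801 0.031 ] q7 [-0.19  0.61 -0.46  2.28  0.72  0.4  -1.68] F [-3.2  2.9  3.4] Floc [-3.7  2.2] loc [-58.8 -31.1] yaw 1.1395979867728072
```

View pics/w11.png

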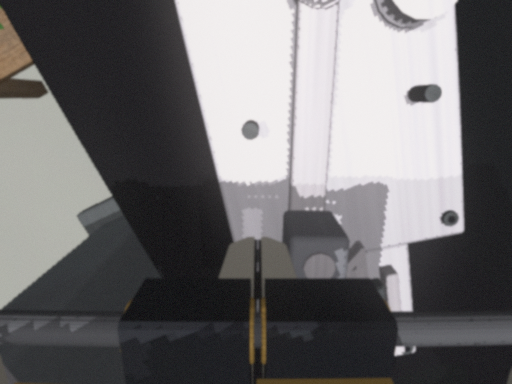

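move_arm([
  [-1,[0.039,-0.028,0],[0,0,0.5]],
  [-1,[0.04,-0.026,0],[0,0,0.5]],
  [-1,[0.042,-0.024,0],[0,0,0.5]],
  [-1,[0.043,-0.021,0],[0,0,0.5]],
  [-1,[0.044,-0.019,0],[0,0,0.5]],
  [-1,[0.045,-0.017,0],[0,0,0.5]],
  [-1,[0.045,-0.015,0],[0,0,0.5]],
  [-1,[0.046,-0.013,0],[0,0,0.5]],
])

```text
clock: 10.23
position: [0.4875, 0.1549, 0.0303]
tool_rot: [0.716, 0.698, -0.002, -0.0]
contact_force: [-7.0, 0.8, 1.0]
finger_gap: 0.004
```

move_arm([
  [-1,[0.047,-0.01,0],[0,0,0.5]],
  [-1,[0.01,-0.002,0],[0,0,0.1]],
  [-1,[0,0,0],[0,0,0]],
  [-1,[0,0,0],[0,0,0]],
  [-1,[0,0,0],[0,0,0]],
  [-1,[0,0,0],[0,0,0]],
  [-1,[0,0,0],[0,0,0]],
  [-1,[0,0,0],[0,0,0]],
])

```text
clock: 10.9
position: [0.4961, 0.1529, 0.0303]
tool_rot: [0.696, 0.718, -0.002, -0.0]
contact_force: [-7.1, -0.4, 2.2]
finger_gap: 0.008
```

Run:
```python
from h import *
s=st();T=wristT(s);np.save("w12T.npy",T)
im=manip.snapshot("wrist");cv2.imwrite("pics/w12.png",im[:,:,::-1])
for n in("scene","side"):
    im=manip.snapshot(n);cv2.imwrite(f"pics/{n}12.png",cv2.resize(im[150:290,150:330,::-1],None,fx=4,fy=4,interpolation=cv2.INTER_CUBIC))
for a in (.55,.6,.65,.7,.75,.8): 
    f=lambda r,z:np.r_[Rm@(np.array([0,.1])+r*np.array([np.sin(a-.45),-np.cos(a-.45)]))+t,z]
    print(a,proj("wrist",f(.06,.032),T).round(),"block top: side",((proj("side",f(.14,.077))-150)*4).round(),"scene",((proj("scene",f(.14,.077))-150)*4).round())
print("piv",proj("wrist",np.r_[Rm@[0,.1]+t,.057],T))
```

```text
10.9 [0.4961 0.1529 0.0303] q7 [ 0.02  0.68 -0.63  2.16  0.79  0.54 -1.18] F [-7.1 -0.4  2.2] Floc [-6.8 -1.9] loc [  3.7 -44.8] yaw 1.6007713377396746
0.55 [302.  96.] block top: side [316. 213.] scene [349. 116.]
0.6 [307.  97.] block top: side [305. 210.] scene [346. 111.]
0.65 [313.  97.] block top: side [293. 208.] scene [342. 106.]
0.7 [318.  98.] block top: side [281. 205.] scene [338. 101.]
0.75 [324.  97.] block top: side [270. 204.] scene [334.  96.]
0.8 [329.  97.] block top: side [258. 202.] scene [329.  91.]
piv [334.79550976 -44.49389242]
```

View pics/w12.png

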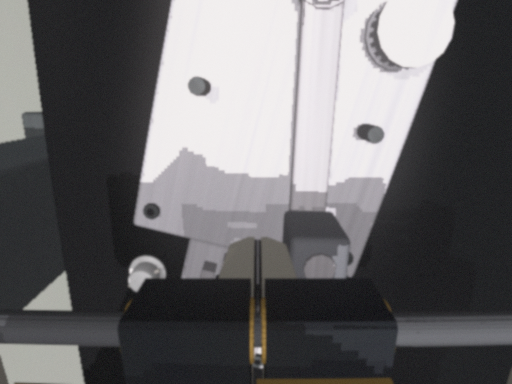

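View pics/side12.png

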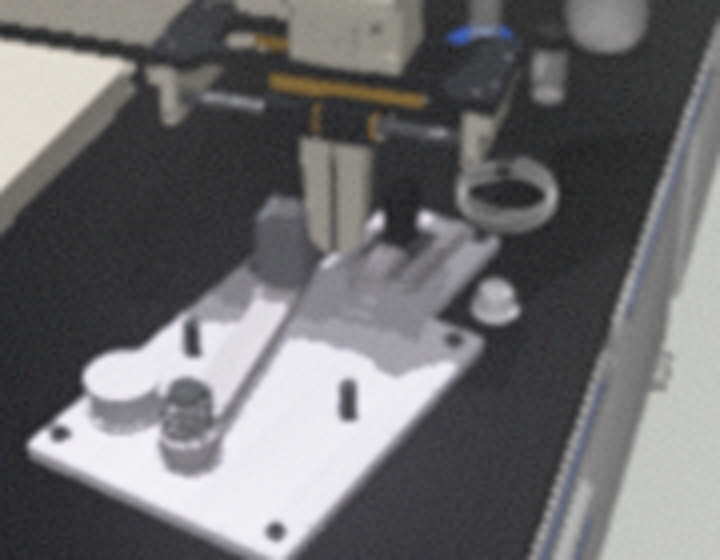

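View pics/scene12.png

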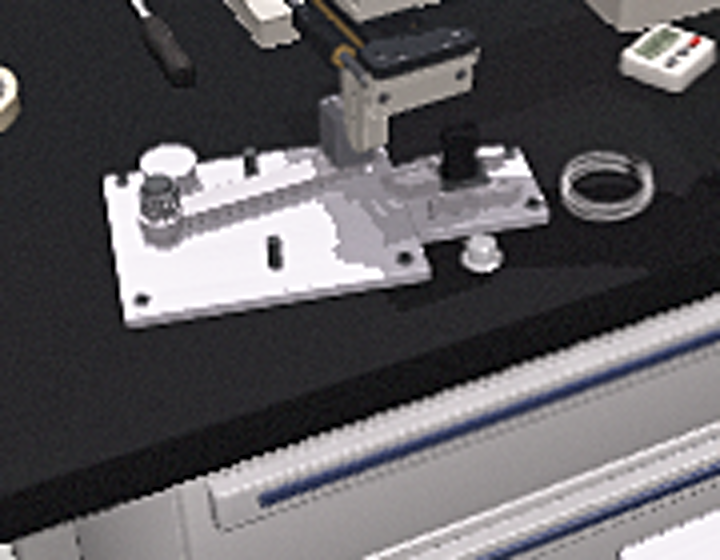

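Run:
```python
from h import *
s=st()
for y in (-105,-110,-115,-120,-125.6):
    for z in (.065,):
        w=np.r_[Rm@np.array([0.,y/1000])+t,z];print(y,"side",((proj("side",w)-150)*4).round(),"scene",((proj("scene",w)-150)*4).round())
for n in("scene","side"):
    im=manip.snapshot(n);x,y0=(250,170) if n=="scene" else (225,175)
    z=cv2.resize(im[y0:y0+50,x:x+60,::-1],None,fx=12,fy=12,interpolation=cv2.INTER_CUBIC);z=cv2.convertScaleAbs(z,alpha=1.8,beta=10)
    # mark predicted top face outline for home
    for yy,c in ((-110,(0,255,0)),(-125.6,(0,0,255))):
        q=[((proj(n,np.r_[Rm@np.array([i/1000,(yy+j)/1000])+t,.065])-[x,y0]+.5)*12).astype(int) for i,j in((7,12),(7,-12),(-7,-12),(-7,12))]
        cv2.polylines(z,[np.array(q)],True,c,1)
    cv2.imwrite(f"pics/{n}13.png",z)
```

```text
11.05 [0.4961 0.1528 0.0303] q7 [ 0.02  0.68 -0.63  2.16  0.79  0.54 -1.18] F [-6.8  0.6  2.2] Floc [-6.8 -0.9] loc [  3.7 -44.8] yaw 1.6007606217689527
-105 side [397. 185.] scene [448. 128.]
-110 side [401. 181.] scene [455. 127.]
-115 side [405. 177.] scene [462. 126.]
-120 side [410. 174.] scene [469. 125.]
-125.6 side [414. 169.] scene [477. 124.]
```

View pics/scene13.png

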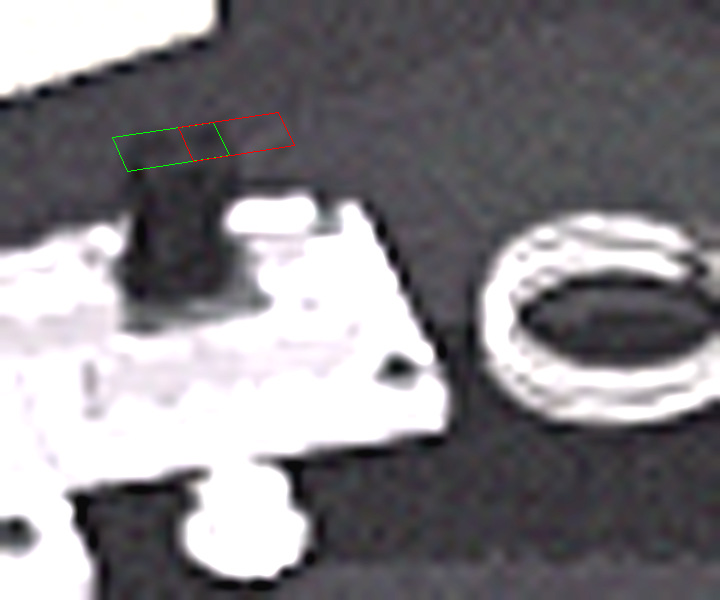

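View pics/side13.png

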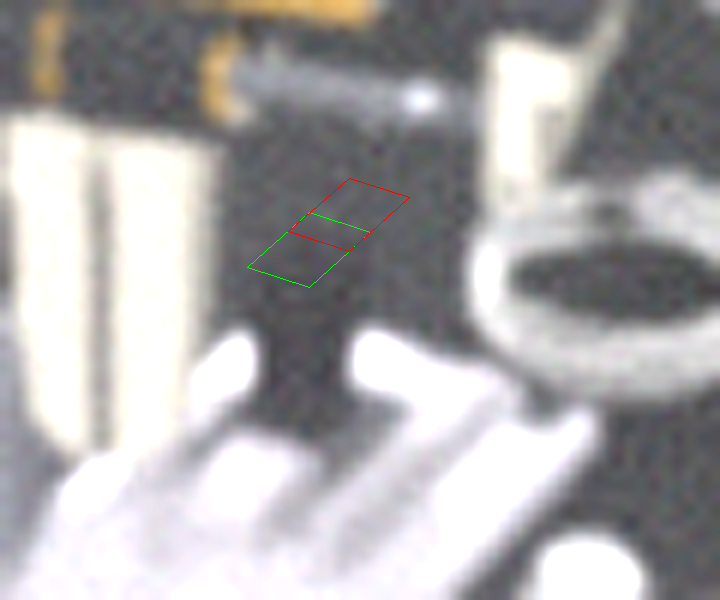

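The pictures show the block at a ≈ 0.70 (side zoom (283,205), and the bar centre in the wrist view at column 318). The lug matches its home outline in the scene view, and the push force is steady at about 7 N. I'm handing in.

```bash
python3 -c "
from h import *
st(); print(manip.hand_in())"
```

```text
11.15 [0.4961 0.1529 0.0303] q7 [ 0.02  0.68 -0.63  2.16  0.79  0.54 -1.18] F [-6.4 -0.4  2.9] Floc [-6.1 -1.8] loc [  3.7 -44.8] yaw 1.6007755517968871
the job is handed in; nothing more can be done
None
```

I pushed the pawl slider home with the arm still relaxed. Then I pushed the block round its arc past the click, and handed in at 11.15 s with the fingers still pushing it.

- **Slider:** it stopped hard, with the force at 22 N and under 1 mm of further motion. Its foot had moved about 15.5 mm from where it stood at the start. After the arm push, the lug still matched its home outline in the scene picture.
- **Arm angle:** the side and wrist views both put it at about 0.70 rad, inside the 0.57 to 0.83 band. The push force was steady at 6–7 N.
- **Other things on the bench:** I never felt contact with any of them. I did not measure their positions again after the move.
- **Pawl not seen directly:** its tip was hidden in the last pictures. That it sprang out is inferred from the arm standing well past 0.5 rad with the slider home.
- **Finger height disagreed:** in all three views the fingertips sat about 20 mm higher than the TCP reading. Because of that, my first pass at the lug went over it without force. I lowered the tool to match and the second pass worked.

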